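Index the dial to the arrow and lock it with the pin

ROBOT

A 7-joint arm with a two-finger parallel gripper is mounted at the origin on a cart in front of the work surface, level with it; the furniture and walls round the work are solid. World frame = base frame: x ahead of the robot, y to its left, z up, the work surface at z = 0. Lengths are in m, angles in rad, forces in N, time in s.
With the tool pointing down it reaches from about 0.425 to 0.925 m from the base axis. Payload 6.8 kg.
Tool frame: the origin (TCP) lies at the very end of the fingers, on their centre line; the grasp point (between the pads) lies 19 mm behind it; z points along the fingers, y is the line along which they close (so a half turn about z gives the same grasp; the last joint's range is limited). The gripper opens to 85 mm and grips with 20 to 120 N. Pads are 22 mm wide; open, the fingers measure 114 mm over their backs; the gripper's body (76 mm by 85 mm) begins 54 mm behind the grasp point. The pads swing forward as they close: fully open they stand 13 mm farther back than shut.
Start: joints at [1.11, 0.477, 0.022, 1.555, -0.011, 1.109, -0.083], TCP at [0.233, -0.633, 0.231] pointing down, gripper open.
Joint ranges: [-2.96, 2.96], [-0.34, 2.1], [-1.41, 1.46], [0.24, 2.44], [-1.37, 4.51], [0.17, 1.92], [-2.96, 2.96]. Speed limits (rad/s): [2.39, 2.39, 3.14, 3.14, 3.14, 3.14, 3.14].

INTERFACE

Orientations are given as a unit quaternion [w, x, y, z].
In Python, from station import bot gives the robot as it stands.
- The arm moves only by the shell command python3 nudge.py 'ROWS' [FORCE]. ROWS is 1 to 20 rows, one to a line, with the numbers parted by commas; each row has 5 numbers: dx, dy, dz in m, then a turn about the tool's z in rad, then the opening from 0.0 (shut) to 1.0 (fully open); each row shifts and turns the commanded pose from where the row before left it, along the tool's axes as they then stand; what a row does not reach is not made up. A row lasts 1/10 s, in which the tool goes at most 0.05 m and 0.15 rad, less where a joint would pass 70% of its speed; a pose out of reach is approached as far as the arm can. The fingers move at their own pace and stop on an object; FORCE is the grip in N (left out, the last holds). Time passes only in rows, so rows that do not move let the fingers close. It prints the time, the measured TCP pose, the force, the opening and the grip force at its end. Input that does not fit is refused with a message, and nothing moves.
- bot.get_obs(): the state, without advancing time (a new reading comes with each control period).
- bot.read_camera(name): name is "scene" or "top"; returns the picture (480x640x3 uint8, blue, green, red); there is no depth.
- bot.camera_info(name): a dict with "vertical_fov" (degrees; the focal length in pixels is half the picture's height over the tangent of half this angle, whatever the lens; pixels are square), "cx", "cy" (the principal point, pixels), "view" (4x4, takes a point from world to camera coordinates). Camera axes: x right, y up, looking along -z (the intrinsics and any distortion apply to the point x, -y, -z); pixel columns grow to the right and rows downward; lengths in m; the calibration is good to about 2 mm. A picture is of the moment at which its call begins. camera_info takes no time and is no camera call.
- bot.hand_in(): hands the job in; it is judged then, once.
The state is a dict: "t": time; "q": joint angles; "joint_vel": joint speeds; "joint_torque": joint torques, N m; "eef_pos": TCP position; "tool_rot": TCP orientation; "contact_force": force on the tool from outside, world axes, zero at the start; "torque": the same for the moment, N m; "gripper_width": opening from 0.0 (shut) to 1.0 (fully open); "grasp_force": force on a finger pad.
Only numpy, scipy, OpenCV 4.12 (cv2) and the standard library are available. Lean on these libraries where they do the work, as an engineer would, in place of code of your own. Each camera call takes 0.05 s, during which the arm holds its last target. There are 200 camera calls.

TASK

Turn the dial of the indexing fixture by its crank peg until the sector with the raised arrow shows in the cover's window, and lock it there with the index pin from the stand: stand the pin in the bushing and feel the dial gently to and fro until the pin drops into its slot and its head sits on the bushing. Never force the pin, neither with the dial nor from above, and leave the other things on the bench where they are.

Things in the scene. Friction and masses are not known exactly. Their poses are not given: they have to be found in the camera images.
- fixture: indexing fixture bolted to the bench, square grey casing 196 x 196 mm, top face at z 36 mm with a round opening of 115 mm that shows the dial. Origin: centre of the underside, on the dial's axis; +z up; +x runs from the dial's axis to window and bushing (away from the robot, within 0.4 rad). Local mm below are in this frame.
- cover_plate (a point): centre of the top of the 4 mm steel cover plate, local (32.5, 0, 40) mm; it spans local x 6 to 59, y -62 to +62 over part of the dial and holds the window
- window (a point): centre of the rectangular window in the cover plate (24 mm along the fixture's x, 30 mm along its y), at local (40, 0, 40) mm, cover's top face
- bushing (a point): centre of the mouth of the steel guide bushing, local (73, 0, 48) mm: collar of 26 mm outside diameter standing 12 mm above the casing; bore 14 mm, widening to 17.6 mm at the mouth, down through the casing top (lower face at z 28). A pin in it rides on the ring below (head 16 mm above the collar) until a slot comes under it; then it drops by its weight and blocks the dial
- ring_top (a point): point on the bushing's axis at the flat top of the index ring, local (73, 0, 26) mm, hidden in the casing. The ring is clamped to the dial and has six radial slots 13.6 mm wide, 14 mm deep, 60 degrees apart, one under each sector but all off its centre line by the same unknown angle, up to 0.19 rad either way, new each time.
- dial_centre (a point): centre of the dial's face, local (0, 0, 33) mm. Aluminium disc of 114 mm with six 60-degree sectors: one with a raised arrow, the one across from it with the crank peg, the others a 10 mm button. Drag 0.15 N m (3 to 4 N at the peg), stays where left; end stops 1.5 rad either side of arrow-under-window. Starts 0.6 to 1.4 rad clockwise (from above) of the window.
- arrow (a point): middle of the raised arrow (18 mm long, pointing outward) on the dial, 40 mm from the axis, z 34.5; turns with the dial
- crank (a point): top centre of the crank peg, an upright black round peg on the dial, diameter 16 mm, straight sides from z 40 to z 83, top at z 86, 44 mm from the dial's axis, exactly across the axis from the arrow. May be pushed, straddled or gripped.
- index_pin: steel index pin, loose, 60 g, upright: shank 12 mm diameter, 38 mm long with a 1.5 mm chamfer at the foot; head (grip) 24 mm diameter, 34 mm tall above it; 72 mm in all. Origin: centre of the foot, +z to the head. At the start it stands in the stand, foot 2 mm above the bench. Home in the bushing its foot is at fixture z 10 mm (riding: 26). Limit on it: 25 N.
- pin_stand: aluminium block 50 x 50 x 40 mm with one 14.5 mm hole in the middle, fixed; origin: centre of its underside
- motor_inwork: bystander: gear motor lying on the bench, 65 x 44 x 47 mm, origin: centre of underside
- stud_1: bystander: black stepped stud, 33 x 33 x 55 mm, origin: centre of underside
- clevis_1: bystander: small metal clevis, 21 x 44 x 18 mm, origin: centre of underside
- hex_key: bystander: hex key, 92 x 28 x 5 mm, origin: centre of underside
- pliers: bystander: pliers with red handles, 153 x 51 x 11 mm, origin: centre of underside

How it is judged:
At the end, for the whole second after the job is handed in: the arrow stands in the window (its middle within 12.5 mm of the window's centre, seen from above), the index pin is upright in the bushing (within 4 mm of its axis, tilt under 0.1 rad) and home, its foot lower than 12.5 mm above the fixture's underside (10 mm nominal), and at rest (horizontal distance between arrow and window below 0.0125 m and z of index_pin in the frame of fixture below 0.0125 m and horizontal distance between index_pin and bushing below 0.004 m and angle between index_pin's own z axis and vertical below 0.1 rad and linear speed of index_pin below 0.01 m/s); the robot touches nothing.
It fails at once if the pin is forced: more than 25 N between the pin and the fixture or its dial (contact force between index_pin and fixture above 25 N).
It fails at once if a bystander is moved more than 20 mm (distance of any of motor_inwork, stud_1, clevis_1, hex_key, pliers from where it was at the start of the episode above 0.02 m).
It also fails if it takes over 64 s, if anything falls off the work surface, if the arm or the gripper's body presses on something with over 40 N, if the wrist force passes 120 N, or if a joint passes its speed limit or range.

## Working session

There is one attempt and no reset: what is moved stays moved. The work goes in short steps, Python scripts to look and compute and a shell command to move; the robot and the scene stay as the last step left them, time stands still between calls to the robot, and variables do not carry over. Pictures are saved under pics/ and viewed, at most 10 in all, crops included, and the job is handed in when it is done.

```bash
ls; mkdir -p pics
python3 - <<'E'
from station import bot
import cv2
o=bot.get_obs(); print(o['t'],o['eef_pos'],o['tool_rot'],o['gripper_width'])
for n in("scene","top"):
    cv2.imwrite(f"pics/{n}0.png",bot.read_camera(n)); i=bot.camera_info(n); print(n,i)
E
```

```text
nudge.py
pics
station.py
0.0 [ 0.23297058 -0.63286902  0.23032758] [-9.04913948e-04  9.84486560e-01  1.75457515e-01 -2.32487544e-04] 1.0011090226622592
scene {'vertical_fov': 52.035412500719914, 'cx': 318.4097161865957, 'cy': 241.72261172402906, 'view': array([[ 0.80408008, -0.5943452 , -0.01445707, -0.43510653],
       [ 0.28854282,  0.36887295,  0.8835586 , -0.22375013],
       [-0.51980599, -0.71462335,  0.46809743, -0.70986086],
       [ 0.        ,  0.        ,  0.        ,  1.        ]])}
top {'vertical_fov': 52.077992787842305, 'cx': 310.644977705981, 'cy': 234.43334066801768, 'view': array([[-0.0182471 , -0.99949731,  0.02592642, -0.00850755],
       [ 0.99716052, -0.01629735,  0.07352074, -0.53553139],
       [-0.07306124,  0.02719434,  0.99695663, -1.15755769],
       [ 0.        ,  0.        ,  0.        ,  1.        ]])}
```

View pics/scene0.png

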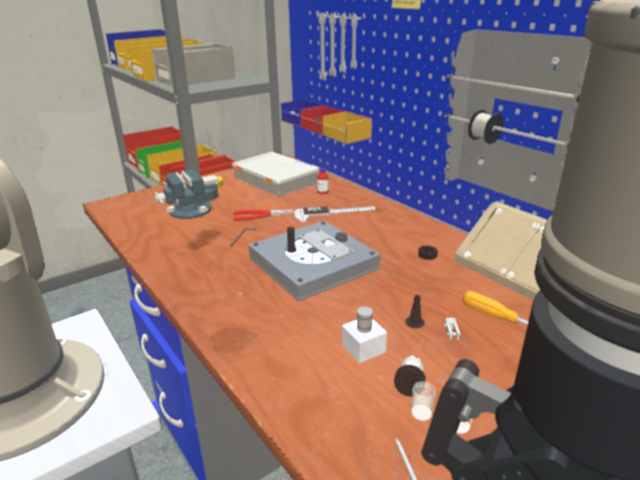

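View pics/top0.png

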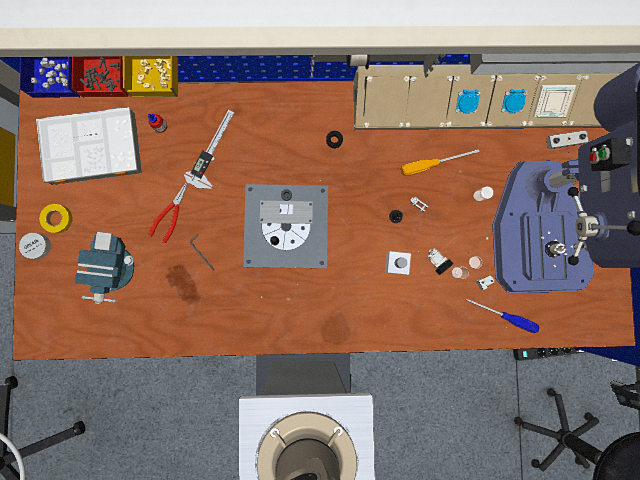

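The top view shows the fixture near (286,226), the stand with pin near (399,262), and the crank at about (275,240). The scene view shows the pin head near (365,313). I'll enlarge both.

Run:
```python
import cv2,numpy as np
t=cv2.imread("pics/top0.png");s=cv2.imread("pics/scene0.png")
r=lambda im,x,y,w,h,k:cv2.resize(im[y:y+h,x:x+w],None,fx=k,fy=k,interpolation=cv2.INTER_CUBIC)
a=r(t,236,176,100,100,6) 
cv2.imwrite("pics/c1.png",a)
b=np.hstack([r(t,375,235,50,50,8),r(s,335,285,50,50,8)]) 
c=r(s,240,215,160,40*2,5)
cv2.imwrite("pics/c2.png",b); cv2.imwrite("pics/c3.png",c)
```

```text
(no output)
```

View pics/c1.png

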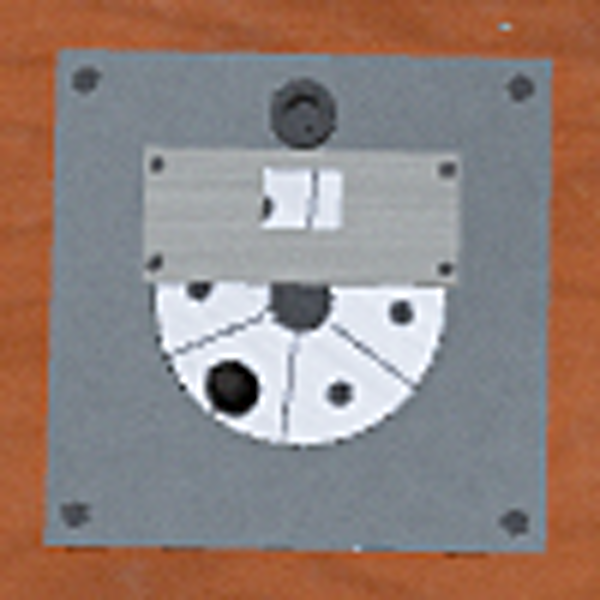

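View pics/c2.png

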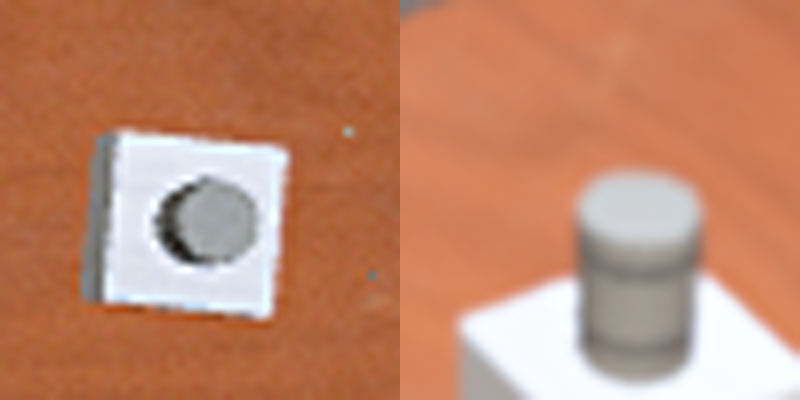

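View pics/c3.png

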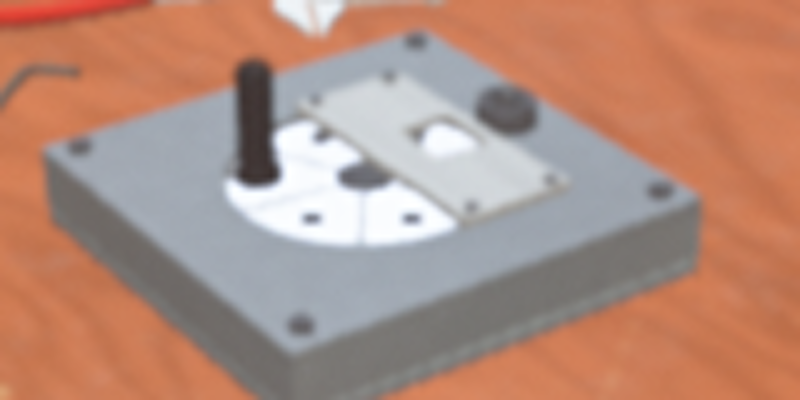

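Crops show: peg top at c1 (235,386) / c3 (255,68), bushing mouth c1 (303,112) / c3 (508,98), pin head top c2 (218,220) / (241,207). Casing corners are also readable, so I can triangulate.

```bash
cat > h.py <<'E'
import numpy as np
from station import bot
from scipy.optimize import least_squares
I={n:bot.camera_info(n) for n in("top","scene")}
def proj(n,P):
    i=I[n];P=np.atleast_2d(P);c=P@i['view'][:3,:3].T+i['view'][:3,3]
    f=240/np.tan(np.radians(i['vertical_fov']/2))
    return np.c_[i['cx']+f*c[:,0]/-c[:,2],i['cy']-f*c[:,1]/-c[:,2]]
def onz(n,uv,z):
    return least_squares(lambda p:(proj(n,[p[0],p[1],z])-uv).ravel(),[.6,0]).x
def tri(a,b):
    r=least_squares(lambda p:np.r_[(proj("top",p)-a).ravel(),(proj("scene",p)-b).ravel()],[.6,0,.05]);return r.x,r.fun
crop=lambda p,o,k:(np.array(p,float)+.5)/k-.5+o
E
python3 - <<'E'
from h import *
np.set_printoptions(precision=4,suppress=True)
T=lambda p:crop(p,(236,176),6);S=lambda p:crop(p,(240,215),5)
for n,a,b in [("crank",(235,386),(255,68)),("bush",(303,112),(508,98)),("c_fl",(58,50),(430,32)),("c_fr",(552,58),(700,195)),("c_nr",(547,550),(292,352)),("c_nl",(45,545),(45,150)),("hub",(300,302),(365,176))]:
    print(n,*tri(T(a),S(b)))
print("pin",*tri(crop((218,220),(375,235),8),crop((241,207),(335,285),8)))
print("stand", [onz("top",crop(p,(375,235),8),.04) for p in [(118,131),(288,148),(272,319),(103,302)]])
C={k:onz("top",T(v),.036) for k,v in dict(fl=(58,50),fr=(552,58),nr=(547,550),nl=(45,545)).items()};print(C)
L=np.array([[.098,.098],[.098,-.098],[-.098,-.098],[-.098,.098]])
W=np.array([C[k] for k in("fl","fr","nr","nl")])
# fixture fit with all: corners both views, bushing
def res(p):
    c,s=np.cos(p[2]),np.sin(p[2]);f=lambda l:[p[0]+c*l[0]-s*l[1],p[1]+s*l[0]+c*l[1],l[2]]
    q=[f([*l,.036]) for l in L]+[f([.073,0,.048]),f([0,0,.033])]
    return np.r_[(proj("top",q)-[T(x) for x in[(58,50),(552,58),(547,550),(45,545),(303,112),(300,302)]]).ravel(),
     (proj("scene",q)-[S(x) for x in[(430,32),(700,195),(292,352),(45,150),(508,98),(365,176)]]).ravel()]
r=least_squares(res,[.55,0,0]);print("fix",r.x,r.fun.reshape(-1,2))
x,y,t=r.x;print("bush",x+.073*np.cos(t),y+.073*np.sin(t))
E
```

```text
crank [0.5202 0.0647 0.087 ] [ 0.2259 -0.3828 -0.3939  0.0317]
bush [0.6294 0.0384 0.0496] [ 0.2381 -0.3463 -0.3763  0.0461]
c_fl [0.6589 0.1344 0.0356] [ 0.5544 -0.8425 -0.9717  0.107 ]
c_fr [ 0.6505 -0.0597  0.0387] [-0.0016  0.002   0.0021 -0.0003]
c_nr [ 0.4561 -0.0537  0.038 ] [ 0.0092 -0.0154 -0.0138  0.0011]
c_nl [0.4626 0.1419 0.036 ] [ 0.2446 -0.4772 -0.4795  0.0214]
hub [0.5562 0.041  0.0356] [ 0.2385 -0.3798 -0.3884  0.0378]
pin [ 0.4651 -0.2239  0.0751] [ 0.1786 -0.2499 -0.2048  0.0274]
stand [array([ 0.4917, -0.2022]), array([ 0.4859, -0.2524]), array([ 0.4357, -0.246 ]), array([ 0.4416, -0.1962])]
{'fl': array([0.6569, 0.1357]), 'fr': array([ 0.651 , -0.0599]), 'nr': array([ 0.456 , -0.0538]), 'nl': array([0.4615, 0.1425])}
fix [ 0.5573  0.0414 -0.0346] [[-0.0903 -0.735 ]
 [ 0.0337 -0.3604]
 [-0.2799  0.0358]
 [-0.1133 -0.5146]
 [ 0.0598 -0.5859]
 [ 0.0938 -0.7408]
 [-1.4685 -0.2221]
 [ 0.5317  1.0335]
 [-0.1963  0.8132]
 [-0.6317 -0.1339]
 [-0.2103  0.5212]
 [-0.0395  0.908 ]]
bush 0.6302593581615746 0.03885122036986437
```

```bash
cat > d.py <<'E'
import sys,numpy as np
from station import bot
from scipy.spatial.transform import Rotation as R
o=bot.get_obs();w,x,y,z=o['tool_rot'];r=R.from_quat([x,y,z,w]);M=r.as_matrix()
print("t",o['t'],"pos",np.round(o['eef_pos'],4),"yaw",round(np.arctan2(M[1,0],M[0,0]),4),"tilt",round(np.arccos(-M[2,2]),4),"F",np.round(o['contact_force'],2))
for a in sys.argv[1:]:
    print(a,"delta tool",np.round(M.T@(np.array(eval(a))-o['eef_pos']),4))
E
python3 nudge.py '0,0,0,0.13,0.55
0,0,0,0.13,0.55
0,0,0,0.129,0.55' 20; python3 d.py '(.36,-.36,.23)' '(.4645,-.2236,.15)' '(.4645,-.2236,.05)'
```

```text
t: 0.4
eef_pos: [0.2331, -0.6331, 0.2307]
tool_rot: [-0.001, 1.0, -0.021, -0.0]
contact_force: [0.4, -0.0, 0.0]
gripper_width: 0.551
grasp_force: 0.0
t 0.4 pos [ 0.2331 -0.6331  0.2307] yaw -0.0416 tilt 0.0011 F [ 0.4  -0.05  0.05]
(.36,-.36,.23) delta tool [ 0.1155 -0.2782  0.0009]
(.4645,-.2236,.15) delta tool [ 0.2142 -0.4187  0.081 ]
(.4645,-.2236,.05) delta tool [ 0.2143 -0.4186  0.181 ]
```

```bash
python3 nudge.py '0.0165,-0.04,0,0,0.55
0.0165,-0.04,0,0,0.55
0.0165,-0.04,0,0,0.55
0.0165,-0.04,0,0,0.55
0.0165,-0.04,0,0,0.55
0.0165,-0.04,0,0,0.55
0.0165,-0.04,0,0,0.55
0.024,-0.034,0.015,0,0.55
0.024,-0.034,0.015,0,0.55
0.024,-0.034,0.015,0,0.55
0.024,-0.034,0.015,0,0.55
0,0,0,0,0.55
0,0,0,0,0.55
0,0,0,0,0.55'; python3 d.py '(.4645,-.2236,.12)' '(.4645,-.2236,.05)'
python3 - <<'E'
from station import bot
import cv2,numpy as np
r=lambda im,x,y,w,h,k:cv2.resize(im[y:y+h,x:x+w],None,fx=k,fy=k,interpolation=cv2.INTER_CUBIC)
cv2.imwrite("pics/p1.png",np.hstack([r(bot.read_camera("top"),340,200,120,120,3),r(bot.read_camera("scene"),290,210,140,120,3)]))
E
```

```text
t: 1.8
eef_pos: [0.459, -0.2266, 0.1714]
tool_rot: [0.0, 1.0, -0.019, -0.0]
contact_force: [0.3, -0.1, 1.1]
gripper_width: 0.552
grasp_force: 0.0
t 1.8 pos [ 0.459  -0.2266  0.1714] yaw -0.0379 tilt 0.0007 F [ 0.27 -0.14  1.13]
(.4645,-.2236,.12) delta tool [ 0.0054 -0.0032  0.0514]
(.4645,-.2236,.05) delta tool [ 0.0055 -0.0032  0.1214]
```

View pics/p1.png

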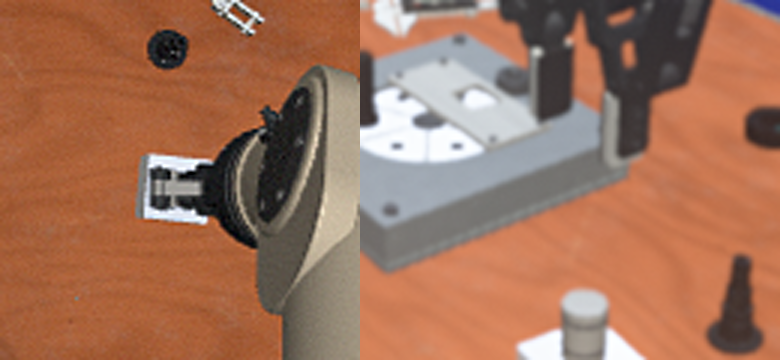

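The gripper stands over the stand, with fingers either side of the pin in y. Descending and gripping.

```bash
python3 nudge.py '0.0055,-0.0032,0.03,0,0.55
0,0,0.03,0,0.55
0,0,0.03,0,0.55
0,0,0.02,0,0.55
0,0,0.013,0,0.55
0,0,0,0,0.55
0,0,0,0,0.55'; python3 d.py '(.4645,-.2236,.05)'
```

```text
t: 2.6
eef_pos: [0.4656, -0.223, 0.049]
tool_rot: [0.0, 1.0, -0.019, 0.0]
contact_force: [-0.3, 0.1, -0.0]
gripper_width: 0.55
grasp_force: 0.0
t 2.6 pos [ 0.4656 -0.223   0.049 ] yaw -0.0371 tilt 0.0009 F [-0.32  0.08 -0.05]
(.4645,-.2236,.05) delta tool [-0.0011  0.0006 -0.001 ]
```

```bash
python3 nudge.py '0,0,0,0,0.2
0,0,0,0,0.2
0,0,0,0,0.2
0,0,0,0,0.2
0,0,0,0,0.2
0,0,0,0,0.2' 30; python3 d.py
python3 nudge.py '0,0,-0.01,0,0.2
0,0,-0.02,0,0.2
0,0,-0.03,0,0.2
0,0,-0.03,0,0.2
0,0,0,0,0.2
0,0,0,0,0.2'; python3 d.py
python3 - <<'E'
from station import bot
import cv2,numpy as np
from h import *
e=bot.get_obs()['eef_pos'];print(proj("scene",e),proj("top",e))
u,v=proj("scene",e)[0].astype(int)
s=bot.read_camera("scene")
cv2.imwrite("pics/p2.png",cv2.resize(s[v-40:v+40,u-50:u+50],None,fx=6,fy=6,interpolation=cv2.INTER_CUBIC));print(u-50,v-40)
E
```

```text
t: 3.2
eef_pos: [0.4662, -0.2236, 0.0496]
tool_rot: [0.001, 1.0, -0.018, 0.001]
contact_force: [-1.0, -3.7, 7.0]
gripper_width: 0.269
grasp_force: 29.8
t 3.2 pos [ 0.4662 -0.2236  0.0496] yaw -0.037 tilt 0.003 F [-0.99 -3.72  7.01]
t: 3.8
eef_pos: [0.4655, -0.2221, 0.1391]
tool_rot: [0.0, 1.0, -0.018, 0.001]
contact_force: [-0.7, -0.3, -1.1]
gripper_width: 0.272
grasp_force: 30.2
t 3.8 pos [ 0.4655 -0.2221  0.1391] yaw -0.036 tilt 0.0014 F [-0.69 -0.32 -1.05]
[[365.13930833 274.49015663]] [[407.42411644 261.12430539]]
315 234
```

View pics/p2.png

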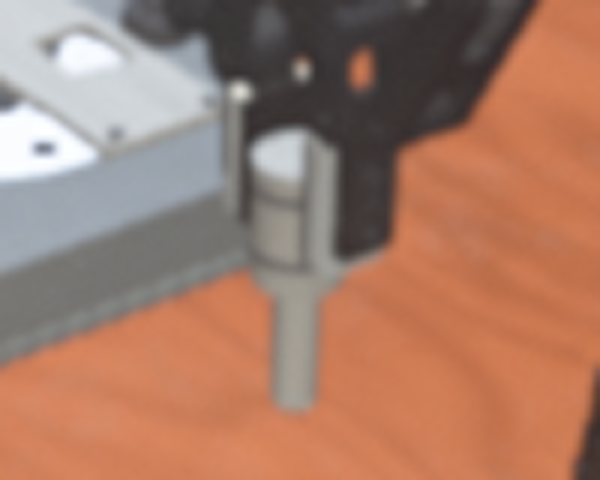

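The pin hangs upright between the pads; foot centre at crop (295,404). I compare that with the prediction to see the camera-to-robot bias.

```bash
python3 - <<'E'
from h import *
print(proj("scene",[.4655,-.2221,.0915]),proj("scene",[.4685,-.2221,.0915]),"seen",crop((295,404),(315,234),6))
print(onz("scene",crop((295,404),(315,234),6),.0915))
S=lambda p:crop(p,(240,215),5)
print("bush scene only",onz("scene",S((508,98)),.048),"top only",onz("top",crop((303,112),(236,176),6),.048))
print("pin-in-stand scene",onz("scene",crop((241,207),(335,285),8),.074),"top",onz("top",crop((218,220),(375,235),8),.074))
E
python3 d.py '(.630,.0388,.139)' '(.630,.0388,.1)'
```

```text
[[364.20070874 301.0400993 ]] [[365.68328298 300.35096548]] seen [363.75       300.91666667]
[ 0.46517262 -0.22143327]
bush scene only [0.63213348 0.04046996] top only [0.62887209 0.03901193]
pin-in-stand scene [ 0.4664718  -0.22289649] top [ 0.46455423 -0.2237487 ]
t 3.85 pos [ 0.4648 -0.2219  0.1381] yaw -0.036 tilt 0.0006 F [-0.19  0.33 -1.05]
(.630,.0388,.139) delta tool [ 0.1557 -0.2665 -0.0009]
(.630,.0388,.1) delta tool [ 0.1558 -0.2665  0.0381]
```

```bash
python3 nudge.py '0.022,-0.037,0,0,0.2
0.022,-0.037,0,0,0.2
0.022,-0.037,0,0,0.2
0.022,-0.037,0,0,0.2
0.022,-0.037,0,0,0.2
0.022,-0.037,0,0,0.2
0.0235,-0.045,0,0,0.2
0,0,0.015,0,0.2
0,0,0.013,0,0.2
0,0,0,0,0.2
0,0,0,0,0.2
0,0,0,0,0.2'; python3 d.py '(.630,.0394,.1)'
python3 - <<'E'
from station import bot
import cv2,numpy as np
from h import *
e=bot.get_obs()['eef_pos'];f=e-[0,0,.0476];print(e,proj("scene",f),proj("scene",[.6302,.0394,.048]))
u,v=proj("scene",f)[0].astype(int)
s=bot.read_camera("scene")
cv2.imwrite("pics/p3.png",cv2.resize(s[v-40:v+30,u-50:u+50],None,fx=8,fy=8,interpolation=cv2.INTER_CUBIC));print(u-50,v-40)
E
```

```text
t: 5.05
eef_pos: [0.6299, 0.0366, 0.1106]
tool_rot: [0.0, 1.0, -0.019, 0.0]
contact_force: [-0.2, 0.4, -0.0]
gripper_width: 0.267
grasp_force: 30.2
t 5.05 pos [0.6299 0.0366 0.1106] yaw -0.0383 tilt 0.0006 F [-0.15  0.36 -0.05]
(.630,.0394,.1) delta tool [ 0.     -0.0028  0.0106]
[0.62988507 0.03658907 0.11061632] [[341.57574482 228.79994254]] [[340.8056059  234.63624043]]
291 188
```

View pics/p3.png

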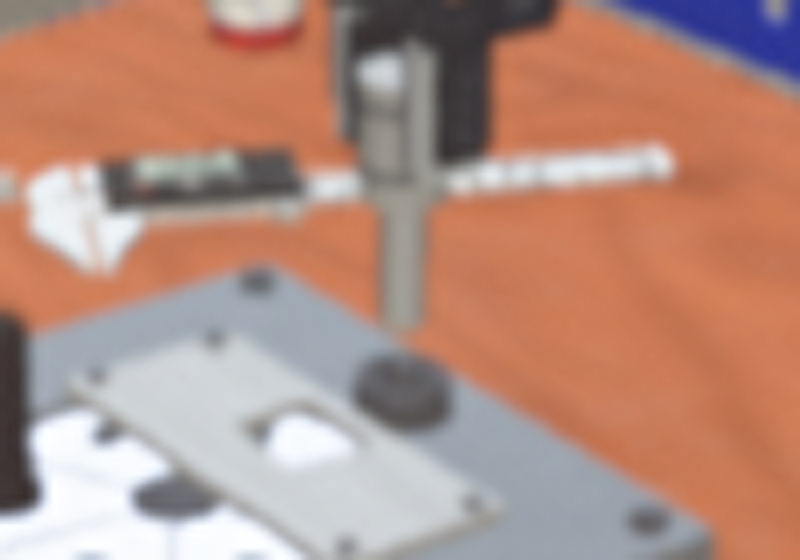

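The pin foot (crop 403,323) is directly in line with the bushing (404,375) laterally. I'll add a small depth correction and lower into the mouth.

```bash
python3 nudge.py '0.0015,-0.0021,0.004,0,0.2
0,0,0.004,0,0.2
0,0,0.003,0,0.2
0,0,0.003,0,0.2
0,0,0.002,0,0.2
0,0,0.002,0,0.2
0,0,0,0,0.2
0,0,0,0,0.2'; python3 d.py
```

```text
t: 5.9
eef_pos: [0.6316, 0.0402, 0.0923]
tool_rot: [-0.0, 1.0, -0.018, 0.0]
contact_force: [0.2, 1.0, -0.3]
gripper_width: 0.267
grasp_force: 30.2
t 5.9 pos [0.6316 0.0402 0.0923] yaw -0.0363 tilt 0.0001 F [ 0.19  0.96 -0.27]
```

```bash
python3 nudge.py '0,0,0.002,0,0.2
0,0,0.002,0,0.2
0,0,0.002,0,0.2
0,0,0.002,0,0.2
0,0,0,0,0.2'; python3 d.py
```

```text
t: 6.4
eef_pos: [0.6314, 0.0396, 0.0839]
tool_rot: [0.0, 1.0, -0.018, -0.0]
contact_force: [0.2, -2.1, -1.8]
gripper_width: 0.265
grasp_force: 30.1
t 6.4 pos [0.6314 0.0396 0.0839] yaw -0.0366 tilt 0.0008 F [ 0.15 -2.11 -1.84]
```

```bash
python3 nudge.py '0,0.0007,0.001,0,0.2
0,0,0.002,0,0.2
0,0,0.002,0,0.2
0,0,0,0,0.2'; python3 d.py
```

```text
t: 6.8
eef_pos: [0.6314, 0.0395, 0.079]
tool_rot: [0.0, 1.0, -0.018, -0.0]
contact_force: [0.1, -1.9, -1.9]
gripper_width: 0.268
grasp_force: 30.3
t 6.8 pos [0.6314 0.0395 0.079 ] yaw -0.0361 tilt 0.0003 F [ 0.07 -1.88 -1.87]
```

```bash
python3 nudge.py '0,0.0007,0.0015,0,0.2
0,0,0.0015,0,0.2
0,0,0.001,0,0.2
0,0,0,0,0.2'; python3 d.py
```

```text
t: 7.2
eef_pos: [0.6313, 0.0392, 0.075]
tool_rot: [-0.0, 1.0, -0.018, -0.0]
contact_force: [-1.1, -0.1, -1.4]
gripper_width: 0.27
grasp_force: 30.2
t 7.2 pos [0.6313 0.0392 0.075 ] yaw -0.0359 tilt 0.0005 F [-1.1  -0.11 -1.36]
```

```bash
python3 nudge.py '0,0,0.0005,0,0.2
0,0,0.0005,0,0.2
0,0,0,0,0.2'; python3 d.py
```

```text
t: 7.5
eef_pos: [0.6314, 0.0389, 0.0742]
tool_rot: [-0.0, 1.0, -0.018, -0.0]
contact_force: [0.4, -0.1, -1.1]
gripper_width: 0.269
grasp_force: 30.2
t 7.5 pos [0.6314 0.0389 0.0742] yaw -0.0361 tilt 0.0001 F [ 0.41 -0.13 -1.12]
```

```bash
python3 nudge.py '0,0,0,0,0.4
0,0,0,0,0.5
0,0,0,0,0.5
0,0,0,0,0.5
0,0,-0.02,0,0.5
0,0,-0.03,0,0.5
0,0,-0.03,0,0.5
0,0,0,0,0.5
0,0,0,0,0.5'; python3 d.py '(.5208,.0652,.154)' '(.5208,.0652,.052)'
python3 - <<'E'
from station import bot
import cv2,numpy as np
from h import *
print(proj("scene",[.630,.0388,.098]),proj("scene",[.630,.0388,.082]))
s=bot.read_camera("scene")
cv2.imwrite("pics/p4.png",cv2.resize(s[185:265,270:390],None,fx=6,fy=6,interpolation=cv2.INTER_CUBIC))
E
```

```text
t: 8.4
eef_pos: [0.6319, 0.0388, 0.155]
tool_rot: [-0.0, 1.0, -0.018, 0.001]
contact_force: [-0.1, -0.2, -0.2]
gripper_width: 0.501
grasp_force: 0.0
t 8.4 pos [0.6319 0.0388 0.155 ] yaw -0.0363 tilt 0.0017 F [-0.14 -0.21 -0.24]
(.5208,.0652,.154) delta tool [-0.112  -0.0223  0.0009]
(.5208,.0652,.052) delta tool [-0.1122 -0.0223  0.1029]
[[341.07734475 213.29173671]] [[341.02276423 220.26944352]]
```

View pics/p4.png

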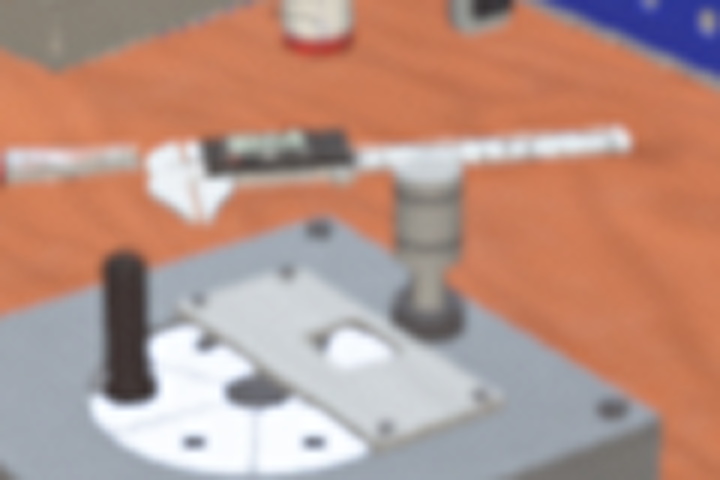

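The pin stands upright in the bushing, riding on the ring (head clear of the collar); peg top is at crop (125,258). Now straddle the crank.

```bash
python3 nudge.py '-0.04,-0.008,0,0,0.5
-0.04,-0.008,0,0,0.5
-0.0312,-0.0063,0,0,0.5
0,0,0.03,0,0.5
0,0,0.03,0,0.5
0,0,0.03,0,0.5
0,0,0.011,0,0.5
0,0,0,0,0.5
0,0,0,0,0.23
0,0,0,0,0.23
0,0,0,0,0.23
0,0,0,0,0.23' 20; python3 d.py
```

```text
t: 9.65
eef_pos: [0.5221, 0.0656, 0.0543]
tool_rot: [-0.0, 1.0, -0.018, 0.001]
contact_force: [0.3, 0.8, 1.1]
gripper_width: 0.23
grasp_force: 0.7
t 9.65 pos [0.5221 0.0656 0.0543] yaw -0.0361 tilt 0.0023 F [0.27 0.84 1.06]
```

```bash
python3 nudge.py '-0.0013,0.002,0,0,0.23
-0.0012,0.002,0,0,0.23
-0.001,0.002,0,0,0.23
-0.001,0.002,0,0,0.23
-0.0008,0.002,0,0,0.23
0,0,0,0,0.23'; python3 d.py
```

```text
t: 10.25
eef_pos: [0.5149, 0.0565, 0.0537]
tool_rot: [-0.001, 1.0, -0.018, -0.0]
contact_force: [-2.8, 5.7, 3.6]
gripper_width: 0.229
grasp_force: 2.5
t 10.25 pos [0.5149 0.0565 0.0537] yaw -0.0351 tilt 0.0013 F [-2.76  5.71  3.63]
```

```bash
python3 nudge.py '-0.0006,0.0015,0,0,0.23
-0.0004,0.0015,0,0,0.23
-0.0004,0.001,0,0,0.23
0,0,0,0,0.23'; python3 d.py; python3 nudge.py '-0.0002,0.0005,0,0,0.23
-0.0002,0.0005,0,0,0.23
-0.0002,0.0005,0,0,0.23
0,0,0,0,0.23'; python3 d.py
```

```text
t: 10.65
eef_pos: [0.513, 0.0526, 0.0535]
tool_rot: [-0.001, 1.0, -0.017, -0.001]
contact_force: [-3.0, 5.3, 3.9]
gripper_width: 0.231
grasp_force: 2.6
t 10.65 pos [0.513  0.0526 0.0535] yaw -0.0349 tilt 0.0017 F [-3.03  5.26  3.9 ]
t: 11.05
eef_pos: [0.5123, 0.0512, 0.0535]
tool_rot: [-0.001, 1.0, -0.017, -0.001]
contact_force: [-3.0, 5.5, 2.9]
gripper_width: 0.229
grasp_force: 2.7
t 11.05 pos [0.5123 0.0512 0.0535] yaw -0.0348 tilt 0.0018 F [-3.03  5.52  2.86]
```

```bash
python3 nudge.py '-0.0001,0.0005,0,0,0.23
-0.0001,0.0005,0,0,0.23
-0.0001,0.0005,0,0,0.23
-0.0001,0.0005,0,0,0.23
0,0,0,0,0.23'; python3 d.py
```

```text
t: 11.55
eef_pos: [0.5115, 0.0492, 0.0533]
tool_rot: [-0.0, 1.0, -0.017, -0.001]
contact_force: [-3.5, 5.1, 2.8]
gripper_width: 0.23
grasp_force: 2.7
t 11.55 pos [0.5115 0.0492 0.0533] yaw -0.0347 tilt 0.0022 F [-3.48  5.1   2.77]
```

```bash
python3 nudge.py '-0.0001,0.0005,0,0,0.23
-0.0001,0.0005,0,0,0.23
-0.0001,0.0005,0,0,0.23
0,0,0,0,0.23'; python3 d.py
```

```text
t: 11.95
eef_pos: [0.511, 0.0477, 0.0533]
tool_rot: [-0.0, 1.0, -0.017, -0.001]
contact_force: [-3.8, 4.3, 3.8]
gripper_width: 0.225
grasp_force: 2.7
t 11.95 pos [0.511  0.0477 0.0533] yaw -0.0348 tilt 0.0024 F [-3.78  4.32  3.84]
```

```bash
python3 nudge.py '-0.0002,0.0005,0,0,0.23
-0.0002,0.0005,0,0,0.23
-0.0002,0.0005,0,0,0.23
0,0,0,0,0.23'; python3 d.py
```

```text
t: 12.35
eef_pos: [0.5104, 0.0461, 0.0532]
tool_rot: [-0.0, 1.0, -0.017, -0.001]
contact_force: [-3.0, 5.9, 2.2]
gripper_width: 0.234
grasp_force: 2.6
t 12.35 pos [0.5104 0.0461 0.0532] yaw -0.0348 tilt 0.0023 F [-3.01  5.86  2.15]
```

```bash
python3 nudge.py '-0.0001,0.0005,0,0,0.23
-0.0001,0.0005,0,0,0.23
-0.0001,0.0005,0,0,0.23
0,0,0,0,0.23'; python3 d.py
```

```text
t: 12.75
eef_pos: [0.51, 0.0447, 0.0532]
tool_rot: [-0.0, 1.0, -0.017, -0.001]
contact_force: [-3.5, 6.1, 2.9]
gripper_width: 0.233
grasp_force: 2.7
t 12.75 pos [0.51   0.0447 0.0532] yaw -0.0347 tilt 0.0025 F [-3.55  6.13  2.92]
```

```bash
python3 nudge.py '0,0.0005,0,0,0.23
0,0.0005,0,0,0.23
0,0.0005,0,0,0.23
0,0,0,0,0.23'; python3 d.py
```

```text
t: 13.15
eef_pos: [0.5098, 0.0428, 0.0531]
tool_rot: [-0.0, 1.0, -0.017, -0.001]
contact_force: [-3.2, 5.1, 1.6]
gripper_width: 0.227
grasp_force: 2.2
t 13.15 pos [0.5098 0.0428 0.0531] yaw -0.035 tilt 0.0027 F [-3.2   5.08  1.6 ]
```

```bash
python3 nudge.py '0,0.0005,0,0,0.23
0,0.0005,0,0,0.23
0,0.0005,0,0,0.23
0,0,0,0,0.23'; python3 d.py
```

```text
t: 13.55
eef_pos: [0.5097, 0.041, 0.053]
tool_rot: [-0.0, 1.0, -0.018, -0.001]
contact_force: [-3.4, 3.5, 0.4]
gripper_width: 0.229
grasp_force: 1.9
t 13.55 pos [0.5097 0.041  0.053 ] yaw -0.0353 tilt 0.0028 F [-3.41  3.49  0.38]
```

```bash
python3 nudge.py '0.0002,0.0005,0,0,0.23
0.0002,0.0005,0,0,0.23
0.0002,0.0005,0,0,0.23
0,0,0,0,0.23'; python3 d.py
```

```text
t: 13.95
eef_pos: [0.5106, 0.0394, 0.053]
tool_rot: [-0.0, 1.0, -0.018, -0.001]
contact_force: [-2.7, 5.1, -0.4]
gripper_width: 0.231
grasp_force: 2.3
t 13.95 pos [0.5106 0.0394 0.053 ] yaw -0.0356 tilt 0.0023 F [-2.69  5.11 -0.38]
```

```bash
python3 nudge.py '0.0002,0.0005,0,0,0.23
0.0002,0.0005,0,0,0.23
0.0002,0.0005,0,0,0.23
0,0,0,0,0.23'; python3 d.py
```

```text
t: 14.35
eef_pos: [0.5106, 0.0392, 0.053]
tool_rot: [-0.001, 1.0, -0.017, -0.002]
contact_force: [-4.4, 7.4, 1.3]
gripper_width: 0.231
grasp_force: 3.9
t 14.35 pos [0.5106 0.0392 0.053 ] yaw -0.0343 tilt 0.0034 F [-4.44  7.44  1.34]
```

TCP stalled with the force rising slightly, so the pin has probably dropped. I'll ease the push off and look.

```bash
python3 nudge.py '0,-0.001,0,0,0.23
0,-0.001,0,0,0.23
0,-0.001,0,0,0.23
0,0,0,0,0.23
0,0,0,0,0.23'; python3 d.py
python3 - <<'E'
from station import bot
import cv2,numpy as np
s=bot.read_camera("scene")
cv2.imwrite("pics/p5.png",cv2.resize(s[185:265,270:390],None,fx=6,fy=6,interpolation=cv2.INTER_CUBIC))
E
```

```text
t: 14.85
eef_pos: [0.5131, 0.0397, 0.0535]
tool_rot: [0.0, 1.0, -0.019, 0.0]
contact_force: [-0.9, 0.2, 1.0]
gripper_width: 0.232
grasp_force: 0.0
t 14.85 pos [0.5131 0.0397 0.0535] yaw -0.0371 tilt 0.0009 F [-0.85  0.16  0.95]
```

View pics/p5.png

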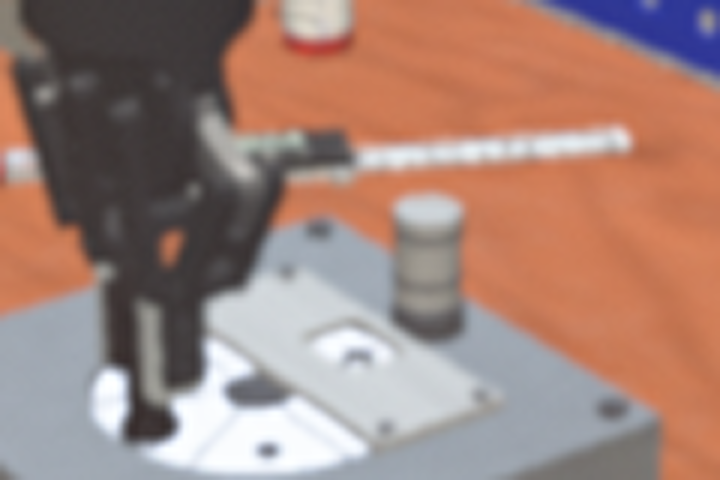

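The pin head has come down onto the collar (head top from y≈160 to y≈212, about 16 mm), and the arrow shows in the window at (358,352). Opening and retreating.

```bash
python3 nudge.py '0,0,0,0,0.4
0,0,0,0,0.4
0,0,-0.02,0,0.4
0,0,-0.04,0,0.4
0,0,-0.04,0,0.4
-0.03,0,-0.02,0,0.4
0,0,0,0,0.4
0,0,0,0,0.4
0,0,0,0,0.4'; python3 d.py
python3 - <<'E'
from station import bot
import cv2,numpy as np
from h import *
s=bot.read_camera("scene");a=cv2.cvtColor(s,6)[185:245,330:355].astype(np.float32);p=cv2.cvtColor(cv2.imread("pics/p5.png"),6)
# pin head patch of the viewed picture, back to native size, matched in the fresh one
p=cv2.resize(p,(120,80),interpolation=cv2.INTER_AREA)[28:58,62:80].astype(np.float32)
r=cv2.matchTemplate(cv2.cvtColor(s,6)[185:265,270:390].astype(np.float32),p,5);print(cv2.minMaxLoc(r),"expect (62,28)")
print(bot.hand_in())
E
```

```text
t: 15.8
eef_pos: [0.4826, 0.0413, 0.1727]
tool_rot: [0.0, 1.0, -0.018, -0.0]
contact_force: [0.0, -0.0, -0.2]
gripper_width: 0.403
grasp_force: 0.0
t 15.8 pos [0.4826 0.0413 0.1727] yaw -0.0364 tilt 0.0007 F [ 0.04 -0.01 -0.23]
(-0.5514734983444214, 0.9995037913322449, (25, 35), (62, 28)) expect (62,28)
the job is handed in; nothing more can be done
None
```

The job is handed in at about 16 s: the last pictures show the arrow in the window and the pin's head down on the bushing, and the gripper is clear, but the hand-in returned no verdict.

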